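Weigh two pistons against each other and set up the heavier one for lightening

TASK

Weigh the two bare pistons against each other on the pan balance: gently set one on each pan, let go and wait until the beam has tipped and come to rest. Then gently set the heavier one, whose pan has dropped, in the piston vise ready for lightening: crown down flat on the round rest, centred between the jaws, with its two curved skirt faces towards the jaws. Leave the lighter one standing on its pan as the reference, and do not disturb the other things on the bench.

Things in the scene. Friction and masses are not known exactly. Their poses are not given: they have to be found in the camera images.
- piston_1_mid (a point): bare aluminium piston, 48 mm high, crown down (open end up), looks like its twin; weighs 0.10 to 0.15 kg; the two differ by at least 12 g, which is heavier is unknown. Site: its centre, 24 mm above the crown; z up. x: across the two curved skirt faces, 54 mm apart; y: along the pin, across the two flat boss walls, 36 mm apart. Starts in a tray lane, x along the lane (either end first).
- piston_2_mid (a point): bare aluminium piston, 48 mm high, crown down (open end up), looks like its twin; weighs 0.10 to 0.15 kg; the two differ by at least 12 g, which is heavier is unknown. Site: its centre, 24 mm above the crown; z up. x: across the two curved skirt faces, 54 mm apart; y: along the pin, across the two flat boss walls, 36 mm apart. Starts in a tray lane, x along the lane (either end first).
- piston_1: piston 1 as one body, axes as its point, origin at the crown's underside. From the crown up: round ring belt, 54 mm diameter, 0 to 18 mm; above it skirt faces 18 to 48 mm, about 30 mm wide, flush with the belt; boss walls 18 to 44 mm, 44 mm wide, 9 mm inside the belt's edge. Either pair of faces can be gripped.
- piston_2: piston 2 as one body, axes as its point, origin at the crown's underside. From the crown up: round ring belt, 54 mm diameter, 0 to 18 mm; above it skirt faces 18 to 48 mm, about 30 mm wide, flush with the belt; boss walls 18 to 44 mm, 44 mm wide, 9 mm inside the belt's edge. Either pair of faces can be gripped.
- tray: grey plastic tray, fixed, 150 (x) x 131 (y) mm, origin under its centre. Two lanes along x, 58 mm wide, centred at y = +-31.5 mm; floor 6 mm thick, lane walls 5 mm thick, 47 mm above the floor (almost piston height), ends nearly open (lip 6 mm above the floor). Fingers have room only along the lane, before and behind a piston, which stands within 15 mm of the lane's middle.
- balance: double-pan trip balance, fixed; base 120 (x) x 300 (y) mm, origin under its centre. The beam pivots about x on a central pillar; pan centres 95 mm from the pivot at +y and -y. A linkage keeps the pans level.
- beam (a joint): beam angle, rad: 0 level (its rest when empty), positive = left (+y) pan down; stops at -0.09 and +0.09 (pans 8.5 mm off level). Swings freely, lightly damped: tips fully 1 to 2 s after the second piston is let go.
- pan_left: round flat steel pan at the balance's +y end, 140 mm diameter, 4 mm thick; origin at the centre of its top face, axes parallel to the balance's; top 120 mm above the bench when level. Sinks with the beam under a light load.
- pan_right: the same pan at the balance's -y end; origin at the centre of its top face.
- vise_seat (a point): piston vise, fixed: centre of the top of its round crown rest (60 mm diameter, 20 mm above the bench), z up. Jaws stand open at +y and -y: white facings 62 mm apart, 50 mm wide along x, 42 mm above the rest; not to be moved. Fingers have room only along x. Base 100 (x) x 165 (y) mm; screw with T-bar reaches 110 mm out at +y, 35 mm high.
- vise: the piston vise as one body, grey base, dark steel jaws; origin under the centre of the crown rest, axes as vise_seat. Two steel guide rods, 10 mm thick, run along y at x = +-38 mm, their tops 5 mm above the rest.
- wrench: bystander: steel combination wrench lying on the bench, 190 mm long.
- lube_jar: bystander: white jar with black cap, 68 mm diameter, 85 mm high, standing on the bench.
- rocker_box: bystander: aluminium rocker-box casting, 90 x 150 x 48 mm, on the bench.
There are look-alikes about, which are no part of the job. What is shaped like the piston_1 but blue or pink is not meant.

How it is judged:
On the way:
1. Both pistons stand crown down and let go, one on each pan, and the beam has tipped to the heavier side and come to rest (((horizontal distance between piston_2_mid and pan_left below 0.05 m and z of piston_2_mid in the frame of pan_left between 0.018 and 0.03 m and angle between each of piston_2_mid, piston_1_mid's own z axis and vertical below 0.12 rad and horizontal distance between piston_1_mid and pan_right below 0.05 m and z of piston_1_mid in the frame of pan_right between 0.018 and 0.03 m) or (horizontal distance between piston_1_mid and pan_left below 0.05 m and z of piston_1_mid in the frame of pan_left between 0.018 and 0.03 m and angle between each of piston_1_mid, piston_2_mid's own z axis and vertical below 0.12 rad and horizontal distance between piston_2_mid and pan_right below 0.05 m and z of piston_2_mid in the frame of pan_right between 0.018 and 0.03 m)) and (value of joint beam above 0.06 rad or value of joint beam below -0.06 rad) and velocity of joint beam between -0.03 and 0.03 rad/s and contact force between each of piston_2, piston_1 and the fingers below 0.05 N and contact force between each of pan_left, pan_right and the arm below 0.05 N), for 0.3 s.
At the end, for the whole second after the job is handed in: The heavier piston (weight on the vise above 1.245 N) stands crown down on the vise's rest, upright within 6 degrees, within 8 mm of its centre along x and y, skirt faces square to the jaws within 14 degrees; the lighter one stands upright on a pan, within 50 mm of its centre; both at rest (((x of piston_2_mid in the frame of vise_seat between -0.008 and 0.008 m and y of piston_2_mid in the frame of vise_seat between -0.008 and 0.008 m and z of piston_2_mid in the frame of vise_seat between 0.019 and 0.029 m and angle between piston_2_mid's own z axis and vertical below 0.1 rad and angle between the x axis of piston_2_mid and the y axis of vise_seat, either way round below 0.25 rad and contact force between piston_2 and vise above 1.245 N and ((horizontal distance between piston_1_mid and pan_left below 0.05 m and z of piston_1_mid in the frame of pan_left between 0.018 and 0.03 m and angle between piston_1_mid's own z axis and vertical below 0.12 rad) or (horizontal distance between piston_1_mid and pan_right below 0.05 m and z of piston_1_mid in the frame of pan_right between 0.018 and 0.03 m and angle between piston_1_mid's own z axis and vertical below 0.12 rad))) or (x of piston_1_mid in the frame of vise_seat between -0.008 and 0.008 m and y of piston_1_mid in the frame of vise_seat between -0.008 and 0.008 m and z of piston_1_mid in the frame of vise_seat between 0.019 and 0.029 m and angle between piston_1_mid's own z axis and vertical below 0.1 rad and angle between the x axis of piston_1_mid and the y axis of vise_seat, either way round below 0.25 rad and contact force between piston_1 and vise above 1.245 N and ((horizontal distance between piston_2_mid and pan_left below 0.05 m and z of piston_2_mid in the frame of pan_left between 0.018 and 0.03 m and angle between piston_2_mid's own z axis and vertical below 0.12 rad) or (horizontal distance between piston_2_mid and pan_right below 0.05 m and z of piston_2_mid in the frame of pan_right between 0.018 and 0.03 m and angle between piston_2_mid's own z axis and vertical below 0.12 rad)))) and linear speed of each of piston_2, piston_1 below 0.02 m/s); the robot touches nothing.
It fails at once if A piston is let go more than 15 mm above a pan or the vise's rest ((contact force between piston_2 and the fingers below 0.01 N and horizontal distance between piston_2_mid and pan_left below 0.05 m and z of piston_2_mid in the frame of pan_left above 0.039 m) or (contact force between piston_2 and the fingers below 0.01 N and horizontal distance between piston_2_mid and pan_right below 0.05 m and z of piston_2_mid in the frame of pan_right above 0.039 m) or (contact force between piston_2 and the fingers below 0.01 N and horizontal distance between piston_2_mid and vise_seat below 0.05 m and z of piston_2_mid in the frame of vise_seat above 0.039 m) or (contact force between piston_1 and the fingers below 0.01 N and horizontal distance between piston_1_mid and pan_left below 0.05 m and z of piston_1_mid in the frame of pan_left above 0.039 m) or (contact force between piston_1 and the fingers below 0.01 N and horizontal distance between piston_1_mid and pan_right below 0.05 m and z of piston_1_mid in the frame of pan_right above 0.039 m) or (contact force between piston_1 and the fingers below 0.01 N and horizontal distance between piston_1_mid and vise_seat below 0.05 m and z of piston_1_mid in the frame of vise_seat above 0.039 m)).
It fails at once if A piston is pressed on a pan with over 25 N (contact force between any of piston_2, piston_1 and pan_left above 25 N or contact force between any of piston_2, piston_1 and pan_right above 25 N).
It fails at once if The wrench, jar or rocker box is pushed more than 20 mm from its place (distance of any of wrench, lube_jar, rocker_box from where it was at the start of the episode above 0.02 m).
It also fails if it takes over 72 s, if anything falls off the work surface, if the arm or the gripper's body presses on something with over 40 N, if the wrist force passes 120 N, or if a joint passes its speed limit or range.

ROBOT

A 6-joint arm with a two-finger parallel gripper is mounted at the origin on the work surface. World frame = base frame: x ahead of the robot, y to its left, z up, the work surface at z = 0. Lengths are in m, angles in rad, forces in N, time in s.
With the tool pointing down it reaches from about 0.275 to 0.725 m from the base axis. Payload 15.9 kg.
Tool frame: the origin (TCP) lies at the very end of the fingers, on their centre line; the grasp point (between the pads) lies grip_point_offset behind it (grip_point_offset is the distance from the TCP to the grasp point, in m); z points along the fingers, y is the line along which they close (so a half turn about z gives the same grasp; the last joint's range is limited). The gripper opens to 85 mm and grips with 20 to 120 N. Pads are 22 mm wide; open, the fingers measure 114 mm over their backs; the gripper's body (76 mm by 85 mm) begins 54 mm behind the grasp point. The pads swing forward as they close: fully open they stand 13 mm farther back than shut.
Start: joints at [1.268, 0.213, -0.034, 1.323, 0, 1.571], TCP at [0.149, 0.477, 0.231] pointing down, gripper open.
Joint ranges: [-2.98, 2.98], [-0.74, 1.72], [-1.14, 1.35], [-2.1, 2.04], [-1.57, 1.44], [-3.14, 3.14]. Speed limits (rad/s): [1.89, 1.89, 2.39, 2.57, 3.14, 3.14].

INTERFACE

Orientations are given as a unit quaternion [w, x, y, z].
In Python, from cell import * gives the robot as it stands.
- The arm moves only by the shell command python3 -m handwheel 'ROWS'. ROWS is JSON, a list of rows, each a list of 3 entries, a list of its own where there are three numbers: the turn, a rotation vector about the tool's x, y, z scaled (see below), then the shift along the tool's x, y, z scaled (see below), then the opening, from -1 (shut) to 1 (fully open). In form: [[[ax, ay, az], [tx, ty, tz], gripper], ...]. A call has 1 to 10 rows; each row shifts and turns the commanded pose from where the row before left it, along the tool's axes as they then stand; what a row does not reach is not made up. The controller multiplies each number of a shift by 150 mm and each number of a turn by 60 degrees. A row lasts 1/8 s, in which the tool goes at most 62.5 mm and 10.7 degrees, less where a joint would pass 70% of its speed; a pose out of reach is approached as far as the arm can. A call with a number of a shift or a turn outside -1 to 1 is refused whole. A call with a gripper value outside its range is refused whole. The fingers move at their own pace and stop on an object; the grip force is fixed at half the most. Time passes only in rows, so rows that do not move let the fingers close. It gives the time, the measured TCP pose, the force, the opening and the grip force at its end, in the units of the state.
- state(): the state, without advancing time (a new reading comes with each control period).
- grab_frame(name): name is "scene" or "top" or "wrist"; returns a dict with "img" (384x512x3 uint8, red, green, blue), "range_z" (384x512 float32, m along the optical axis (not along the pixel's ray), 0 where there is no reading), "fov_y" (degrees; the focal length in pixels is half the picture's height over the tangent of half this angle, whatever the lens; pixels are square), "cx", "cy" (the principal point, pixels), "rvec" (rotation vector, rad) and "tvec" (3), from world to camera coordinates, as OpenCV has them. Camera axes: x right, y down, z forward; pixel columns grow to the right and rows downward; lengths in m; the calibration is good to about 2 mm. A picture is of the moment at which its call begins.
- job_done(): hands the job in; it is judged then, once.
The state is a dict: "time_s": time; "joints": joint angles; "qd": joint speeds; "joint_torque": joint torques, N m; "tool_pos": TCP position; "tool_rot": TCP orientation; "wrist_force": force on the tool from outside, world axes, zero at the start; "wrist_torque": the same for the moment, N m; "grip_width": opening from 0.0 (shut) to 1.0 (fully open); "grasp_force": force on a finger pad.
Only numpy, scipy, OpenCV 4.12 (cv2) and the standard library are available. Lean on these libraries where they do the work, as an engineer would, in place of code of your own. Each camera call takes 0.05 s, during which the arm holds its last target. There are 200 camera calls.

## Working session

There is one attempt and no reset: what is moved stays moved. The work goes in short steps, Python scripts to look and compute and a shell command to move; the robot and the scene stay as the last step left them, time stands still between calls to the robot, and variables do not carry over. Pictures are saved under pics/ and viewed, at most 10 in all, crops included, and the job is handed in when it is done.

```bash
ls; mkdir -p pics; cat > h.py <<'E'
from cell import *
import numpy as np, cv2
def cam(n):
    f=grab_frame(n); H,W=f["img"].shape[:2]
    fl=H/2/np.tan(np.radians(f["fov_y"])/2)
    R=cv2.Rodrigues(np.array(f["rvec"],float))[0]; t=np.array(f["tvec"],float).ravel()
    v,u=np.mgrid[:H,:W]; z=f["range_z"]
    P=np.stack([(u-f["cx"])/fl*z,(v-f["cy"])/fl*z,z],-1)
    f["P"]=(P-t)@R; f["P"][z==0]=np.nan   # world points
    f["R"],f["t"],f["fl"]=R,t,fl
    return f
def save(n,im,s=1):
    cv2.imwrite("pics/"+n,cv2.resize(im[:,:,::-1],None,fx=s,fy=s))
E
python3 - <<'E'
from h import *
print(state(), grip_point_offset if 'grip_point_offset' in globals() else None)
for n in("top","scene"):
    f=cam(n); save(n+".png",f["img"],1.5); np.save(n+".npy",f["P"]); np.save(n+"_i.npy",f["img"]); print(n,f["fov_y"],-f["R"].T@f["t"])
E
```

```text
pics
{'time_s': 0.0, 'joints': array([ 1.26796030e+00,  2.13346425e-01, -3.50731711e-02,  1.32350863e+00,
       -1.10286119e-05,  1.57079360e+00]), 'qd': array([ 0.00153828, -0.00165418,  0.00151446, -0.0009734 , -0.00116874,
       -0.00043992]), 'joint_torque': array([ 4.17086912e-04, -6.86154199e+01,  4.87118483e+01,  1.75495574e-02,
       -4.37071537e-05, -1.87198054e-05]), 'tool_pos': array([0.14901247, 0.47691006, 0.23081545]), 'tool_rot': array([-7.99172235e-05,  1.50838696e-01,  9.88558227e-01, -5.60304413e-04]), 'wrist_force': array([ 0.07092929, -0.69034475,  0.13078256]), 'wrist_torque': array([-0.00907099, -0.01541495, -0.02904507]), 'grasp_force': 0.0, 'grip_width': 1.0001802554539672} 0.0187
top 50.431551345800955 [ 0.40157313 -0.01614278  1.32435444]
scene 54.338542410497205 [1.0881597  0.62734596 0.93267283]
```

View pics/top.png

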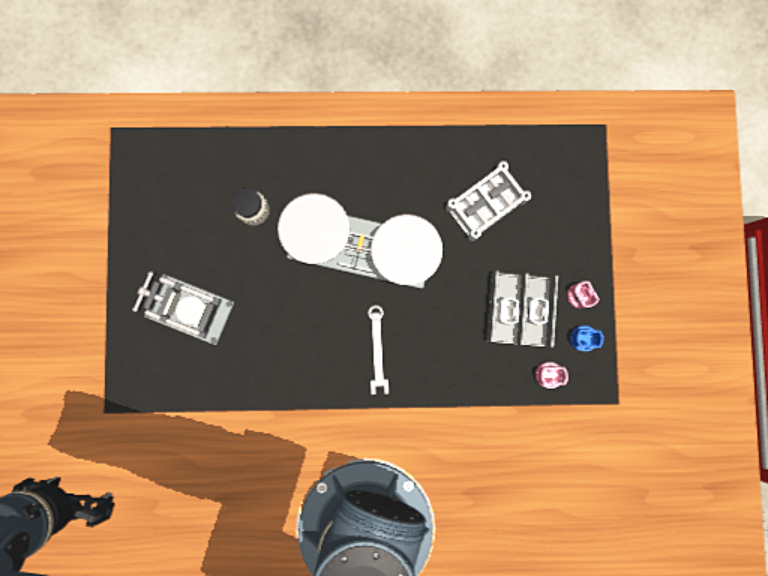

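View pics/scene.png

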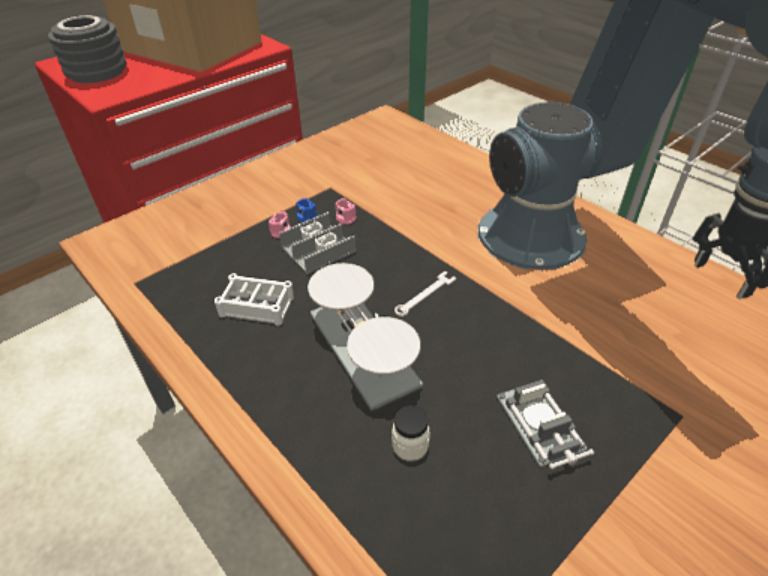

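The top view shows the tray with the two bare pistons at display px (509,311) and (541,311), pans at (313,229) and (408,249), and the vise rest at (190,310). In the scene view the pans are at (341,285) and (384,345), and the vise at (540,420). Next I measure these from both views.

```bash
python3 - <<'E'
import numpy as np, cv2
T,S=np.load("top.npy"),np.load("scene.npy")
Ti=np.load("top_i.npy")
def px(u,v): return T[int(v/1.5),int(u/1.5)]
for n,u,v in[("p1",509,311),("p2",541,311),("panL",313,229),("panR",408,249),("rest",190,310),("bench",300,350)]: print(n,px(u,v).round(4))
def around(P,c,r,z0,z1):
    m=(np.hypot(P[...,0]-c[0],P[...,1]-c[1])<r)&(P[...,2]>z0)&(P[...,2]<z1); return P[m]
for n,u,v in[("panL",313,229),("panR",408,249)]:
    for nm,P in(("top",T),("scene",S)):
        q=around(P,px(u,v),.09,.112,.128); c,r=cv2.minEnclosingCircle(q[:,:2].astype(np.float32)); print(n,nm,len(q),np.round(c,4),round(r,4),np.median(q[:,2]).round(4),q[:,:2].mean(0).round(4))
# tray, vise: heights
for nm,P in(("top",T),("scene",S)):
    q=around(P,(px(509,311)+px(541,311))/2,.11,.04,.065); q=q[np.abs(q[:,1]-(px(509,311)+px(541,311))[1]/2)<.075]
    print("tray",nm,cv2.minAreaRect(q[:,:2].astype(np.float32)),np.percentile(q[:,2],[5,50,95]).round(4))
    c=px(190,310); 
    q=around(P,c,.03,.015,.03); print("rest",nm,len(q),q.mean(0).round(4),cv2.minEnclosingCircle(q[:,:2].astype(np.float32)))
    q=around(P,c,.06,.05,.075); print("jaws",nm,len(q),q.mean(0).round(4),cv2.minAreaRect(q[:,:2].astype(np.float32)))
cv2.imwrite("pics/crop1.png",cv2.resize(np.hstack([Ti[170:240,310:410],Ti[170:240,85:185]])[:,:,::-1],None,fx=4,fy=4,interpolation=cv2.INTER_CUBIC))
E
```

```text
p1 [ 0.4547 -0.3157  0.0126]
p2 [ 0.453  -0.3793  0.0295]
panL [0.6198 0.0959 0.1209]
panR [ 0.5762 -0.0945  0.1154]
rest [0.4675 0.3655 0.0213]
bench [0.3781 0.134  0.0024]
panL top 1716 [0.6199 0.0932] 0.0708 0.1199 [0.6192 0.0926]
panL scene 1465 [0.6188 0.0944] 0.0713 0.12 [0.6206 0.0974]
panR top 1703 [ 0.575  -0.0918] 0.0701 0.12 [ 0.5746 -0.0917]
panR scene 1075 [ 0.5731 -0.0899] 0.0735 0.1202 [ 0.5761 -0.0869]
tray top ((0.457208514213562, -0.34093713760375977), (0.13252262771129608, 0.14934250712394714), 84.03965759277344) [0.0417 0.0508 0.0566]
rest top 234 [0.4678 0.3657 0.0199] ((0.4674060344696045, 0.3652057647705078), 0.029649361968040466)
jaws top 264 [0.4656 0.3627 0.0583] ((0.46643003821372986, 0.36301517486572266), (0.10303522646427155, 0.05959336832165718), 67.72335815429688)
tray scene ((0.4564715325832367, -0.3387256860733032), (0.13754558563232422, 0.14834100008010864), 84.51525115966797) [0.0413 0.0486 0.0554]
rest scene 218 [0.4666 0.3595 0.02  ] ((0.4661090672016144, 0.3641586899757385), 0.029099278151988983)
jaws scene 308 [0.4694 0.3716 0.0583] ((0.46445009112358093, 0.36513400077819824), (0.10417072474956512, 0.06102300435304642), 66.82687377929688)
```

View pics/crop1.png

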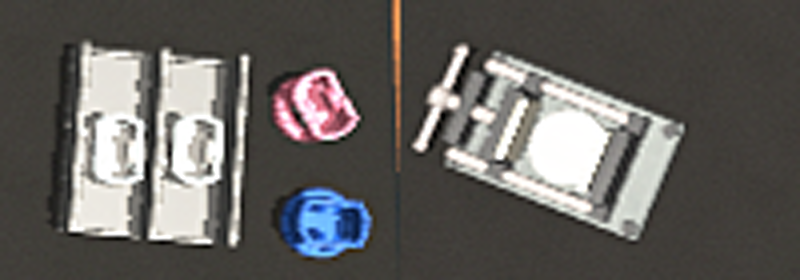

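```bash
cat >> h.py <<'E'
from scipy.spatial.transform import Rotation as Ro
def plan(x,y,z,yaw,v=.045,pr=True):
    """rotate-first plan: yaw = world angle (deg, mod 180) of tool y, tool pointing down"""
    s=state(); w,a,b,c=s["tool_rot"]; R=Ro.from_quat([a,b,c,w])
    M=R.as_matrix(); cur=np.degrees(np.arctan2(M[1,1],M[0,1]))
    d=(yaw-cur+90)%180-90
    Rt=Ro.from_euler("z",cur+d,degrees=True)*Ro.from_matrix(np.c_[[0,-1,0],[1,0,0],[0,0,1]].T if False else np.array([[0,1,0],[1,0,0],[0,0,-1]]).T@np.eye(3))
    # tool y -> world x at yaw 0, tool x -> world y, tool z -> -z ; then rotated by yaw
    rv=(R.inv()*Rt).as_rotvec(degrees=True)/60
    n=int(np.ceil(np.linalg.norm(rv)*60/9)) or 1
    D=np.array([x,y,z])-s["tool_pos"]; sh=Rt.inv().apply(D)/.15; m=int(np.ceil(np.linalg.norm(D)/v)) or 1
    print("t %.2f"%s["time_s"],"pos",s["tool_pos"].round(4),"cur yaw %.2f turn %.1f"%(cur,d)," F",s["wrist_force"].round(1),"w",round(float(s["grip_width"]),3))
    print(" turn rows",n,"x",(rv/n).round(4)," then shift rows",m,"x",(sh/m).round(4))
E
python3 -c "
from h import *
plan(.33,.2,.30,72.6)
plan(.33,.2,.30,-6)"
```

```text
t 0.10 pos [0.149  0.477  0.2309] cur yaw 72.65 turn -0.1  F [ 0.4 -0.  -0.2] w 0.998
 turn rows 1 x [-0.0009 -0.      0.0008]  then shift rows 8 x [-0.213  -0.1751 -0.0576]
t 0.10 pos [0.149  0.477  0.2309] cur yaw 72.65 turn -78.7  F [ 0.4 -0.  -0.2] w 0.998
 turn rows 9 x [-1.000e-04  1.000e-04  1.456e-01]  then shift rows 8 x [-0.2138  0.1741 -0.0576]
```

```bash
python3 -m handwheel '[[[0,0,0],[-0.213,-0.175,-0.058],1],[[0,0,0],[-0.213,-0.175,-0.058],1],[[0,0,0],[-0.213,-0.175,-0.058],1],[[0,0,0],[-0.213,-0.175,-0.058],1],[[0,0,0],[-0.213,-0.175,-0.058],1],[[0,0,0],[-0.213,-0.175,-0.058],1],[[0,0,0],[-0.213,-0.175,-0.058],1],[[0,0,0],[-0.213,-0.175,-0.058],1]]'
python3 -m handwheel '[[[0,0,0.1456],[0,0,0],1],[[0,0,0.1456],[0,0,0],1],[[0,0,0.1456],[0,0,0],1],[[0,0,0.1456],[0,0,0],1],[[0,0,0.1456],[0,0,0],1],[[0,0,0.1456],[0,0,0],1],[[0,0,0.1456],[0,0,0],1],[[0,0,0.1456],[0,0,0],1],[[0,0,0.1456],[0,0,0],1],[[0,0,0],[0,0,0],1]]'
python3 -c "
from h import *
plan(.456,-.34,.26,-6)"
```

```text
time_s: 1.1
tool_pos: [0.3309, 0.1993, 0.3011]
tool_rot: [-0.0, 0.151, 0.989, -0.0]
wrist_force: [1.0, -0.1, -0.4]
grip_width: 1.004
grasp_force: 0.0
time_s: 2.35
tool_pos: [0.3303, 0.2005, 0.3007]
tool_rot: [-0.0, 0.743, 0.67, -0.0]
wrist_force: [0.1, 0.2, 0.6]
grip_width: 0.998
grasp_force: 0.0
t 2.35 pos [0.3303 0.2005 0.3007] cur yaw -5.93 turn -0.1  F [0.1 0.2 0.6] w 0.998
 turn rows 1 x [-0.0004  0.0002  0.0012]  then shift rows 13 x [-0.2689  0.0931  0.0209]
```

```bash
python3 -m handwheel '[[[0,0,0],[-0.269,0.093,0.021],1],[[0,0,0],[-0.269,0.093,0.021],1],[[0,0,0],[-0.269,0.093,0.021],1],[[0,0,0],[-0.269,0.093,0.021],1],[[0,0,0],[-0.269,0.093,0.021],1],[[0,0,0],[-0.269,0.093,0.021],1],[[0,0,0],[-0.269,0.093,0.021],1]]'
python3 -m handwheel '[[[0,0,0],[-0.269,0.093,0.021],1],[[0,0,0],[-0.269,0.093,0.021],1],[[0,0,0],[-0.269,0.093,0.021],1],[[0,0,0],[-0.269,0.093,0.021],1],[[0,0,0],[-0.269,0.093,0.021],1],[[0,0,0],[-0.269,0.093,0.021],1],[[0,0,0],[0,0,0],1]]'
python3 - <<'E'
from h import *
f=cam("wrist"); save("w1.png",f["img"],1.5); np.savez("w1.npz",P=f["P"],img=f["img"])
print(state()["tool_pos"],-f["R"].T@f["t"],f["fl"])
E
```

```text
time_s: 3.22
tool_pos: [0.3982, -0.092, 0.2787]
tool_rot: [-0.0, 0.742, 0.671, 0.0]
wrist_force: [1.1, 0.4, 0.2]
grip_width: 1.0
grasp_force: 0.0
time_s: 4.1
tool_pos: [0.4561, -0.3421, 0.2585]
tool_rot: [-0.001, 0.742, 0.67, -0.0]
wrist_force: [-0.1, 0.3, -0.8]
grip_width: 1.003
grasp_force: 0.0
[ 0.45601258 -0.34076311  0.25899991] [ 0.46388837 -0.27254589  0.40125872] 272.61824356673674
```

View pics/w1.png

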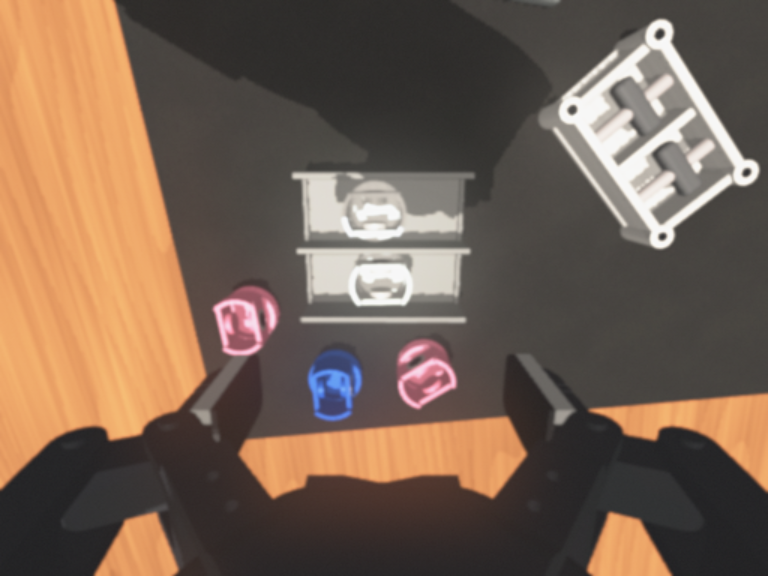

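The wrist view shows both bare pistons crown down in the lanes, with rims at about (374,212) and (381,282). The tray walls are at rows 175, 250 and 320. Next I fit the rims and walls.

```bash
cat > m.py <<'E'
from h import *
def tray(P):
    yaw=np.radians(-6); c=np.array([.456,-.341])
    A=np.array([[np.cos(yaw),np.sin(yaw)],[-np.sin(yaw),np.cos(yaw)]])
    q=P.reshape(-1,3); q=q[np.isfinite(q[:,0])]; L=(q[:,:2]-c)@A.T
    for s in(1,-1):
        m=(abs(L[:,0])<.05)&(abs(L[:,1]-s*.0315)<.024)&(q[:,2]>.048)&(q[:,2]<.065)
        l=L[m]; e=[l[:,0].min(),l[:,0].max()]
        m2=(abs(L[:,0])<.05)&(abs(L[:,1]-s*.0315)<.024)&(q[:,2]>.012)   # whole piston silhouette
        print(s,len(l),"x ext",np.round(e,4),"mid world",(c+np.array([np.mean(e),l[:,1].mean()])@A).round(4),"y ext",l[:,1].min().round(4),l[:,1].max().round(4),"z",np.median(q[m][:,2]).round(4))
    for y in(-.063,0,.063):
        m=(abs(L[:,0])<.075)&(abs(L[:,1]-y)<.008)&(q[:,2]>.045)&(q[:,2]<.062); l=L[m]
        k=np.polyfit(l[:,0],l[:,1],1); print("wall",y,k.round(4),"z",np.median(q[m][:,2]).round(4),"x",l[:,0].min().round(4),l[:,0].max().round(4))
E
python3 - <<'E'
from m import *
tray(np.load("w1.npz")["P"]); print("top"); tray(np.load("top.npy")); print("scene");tray(np.load("scene.npy"))
E
```

```text
1 371 x ext [-0.0335  0.0196] mid world [ 0.4526 -0.307 ] y ext 0.015 0.0516 z 0.0512
-1 363 x ext [-0.0283  0.0248] mid world [ 0.4512 -0.3692] y ext -0.0466 -0.0102 z 0.0509
wall -0.063 [ 0.0018 -0.0598] z 0.0525 x -0.0739 0.0744
wall 0 [0.0023 0.0024] z 0.0527 x -0.0738 0.0747
wall 0.063 [-0.0035  0.0652] z 0.0529 x -0.0734 0.0747
top
1 64 x ext [-0.0323  0.0195] mid world [ 0.4528 -0.3108] y ext 0.0133 0.0506 z 0.0515
-1 66 x ext [-0.0266  0.0249] mid world [ 0.452  -0.3705] y ext -0.0483 -0.0112 z 0.0517
wall -0.063 [ 0.0043 -0.062 ] z 0.0518 x -0.0734 0.0723
wall 0 [0.0035 0.0009] z 0.0519 x -0.0728 0.0729
wall 0.063 [0.0009 0.0638] z 0.0524 x -0.0719 0.0729
scene
1 50 x ext [-0.0331  0.0464] mid world [ 0.466 -0.309] y ext 0.008 0.0531 z 0.0511
-1 48 x ext [-0.0353  0.028 ] mid world [ 0.4492 -0.3703] y ext -0.0554 -0.0088 z 0.0519
wall -0.063 [ 0.0003 -0.0598] z 0.0508 x -0.0719 0.0742
wall 0 [0.0084 0.0026] z 0.0503 x -0.0739 0.0744
wall 0.063 [0.0057 0.0663] z 0.0519 x -0.0729 0.073
```

```bash
python3 -c "
from h import *
plan(.4528,-.3085,.10,-6)"
```

```text
t 4.15 pos [ 0.456  -0.3408  0.259 ] cur yaw -5.86 turn -0.1  F [0.4 0.3 0.3] w 0.999
 turn rows 1 x [-0.0012 -0.0008  0.0023]  then shift rows 4 x [ 0.0529 -0.0109  0.265 ]
```

```bash
python3 -m handwheel '[[[0,0,0.002],[0.053,-0.011,0.265],1],[[0,0,0],[0.053,-0.011,0.265],1],[[0,0,0],[0.053,-0.011,0.265],1],[[0,0,0],[0.053,-0.011,0.265],1],[[0,0,0],[0,0,0],1]]'
python3 -c "
from h import *
plan(.4528,-.3085,.016,-6)"
```

```text
time_s: 4.78
tool_pos: [0.4514, -0.3055, 0.0993]
tool_rot: [-0.002, 0.743, 0.67, -0.0]
wrist_force: [0.1, -0.5, -0.0]
grip_width: 1.001
grasp_force: 0.0
t 4.78 pos [ 0.4514 -0.3055  0.0993] cur yaw -5.91 turn -0.1  F [ 0.1 -0.5 -0. ] w 1.001
 turn rows 1 x [-0.0038 -0.0022  0.0015]  then shift rows 2 x [-0.0095  0.0058  0.2775]
```

```bash
python3 -m handwheel '[[[0,0,0],[-0.019,0.012,0],1],[[0,0,0],[0,0,0.14],1],[[0,0,0],[0,0,0.14],1],[[0,0,0],[0,0,0.14],1],[[0,0,0],[0,0,0.135],1],[[0,0,0],[0,0,0],1],[[0,0,0],[0,0,0],-1],[[0,0,0],[0,0,0],-1],[[0,0,0],[0,0,0],-1],[[0,0,0],[0,0,0],-1]]'
```

```text
time_s: 6.02
tool_pos: [0.4553, -0.3114, 0.0193]
tool_rot: [0.001, 0.744, 0.669, 0.0]
wrist_force: [-1.7, 0.6, 10.5]
grip_width: 0.622
grasp_force: 62.6
```

```bash
python3 -m handwheel '[[[0,0,0],[0,0,-0.08],-1],[[0,0,0],[0,0,-0.26],-1],[[0,0,0],[0,0,-0.3],-1],[[0,0,0],[0,0,-0.3],-1],[[0,0,0],[0,0,-0.3],-1],[[0,0,0],[0,0,-0.26],-1],[[0,0,0],[0,0,-0.06],-1],[[0,0,0],[0,0,0],-1]]'
python3 -c "
from h import *
plan(.6195,.0937,.20,-6)"
```

```text
time_s: 7.02
tool_pos: [0.4546, -0.3107, 0.2521]
tool_rot: [0.0, 0.744, 0.669, 0.0]
wrist_force: [1.2, 0.5, -2.1]
grip_width: 0.622
grasp_force: 63.4
t 7.03 pos [ 0.4546 -0.3107  0.2521] cur yaw -6.09 turn 0.1  F [ 1.2  0.5 -2.1] w 0.622
 turn rows 1 x [ 0.0006  0.0003 -0.0015]  then shift rows 10 x [0.2796 0.0812 0.0347]
```

```bash
python3 -m handwheel '[[[0,0,0],[0.14,0.0406,0],-1],[[0,0,0],[0.28,0.081,0.03],-1],[[0,0,0],[0.28,0.081,0.03],-1],[[0,0,0],[0.28,0.081,0.03],-1],[[0,0,0],[0.28,0.081,0.03],-1],[[0,0,0],[0.28,0.081,0.03],-1],[[0,0,0],[0.28,0.081,0.03],-1],[[0,0,0],[0.28,0.081,0.03],-1],[[0,0,0],[0.28,0.081,0.03],-1],[[0,0,0],[0.28,0.081,0.03],-1]]'
python3 -m handwheel '[[[0,0,0],[0.14,0.0406,0.09],-1],[[0,0,0],[0,0,0],-1],[[0,0,0],[0,0,0],-1]]'
python3 -c "
from h import *
f=cam('wrist');save('w2.png',f['img'],1.5)
plan(.6195,.0937,.14,-6)"
```

```text
time_s: 8.28
tool_pos: [0.6113, 0.0751, 0.2095]
tool_rot: [-0.001, 0.744, 0.669, -0.001]
wrist_force: [0.8, -0.1, -1.1]
grip_width: 0.622
grasp_force: 63.4
time_s: 8.65
tool_pos: [0.6194, 0.093, 0.1973]
tool_rot: [-0.0, 0.744, 0.668, -0.001]
wrist_force: [-0.2, 0.1, -1.2]
grip_width: 0.623
grasp_force: 63.4
t 8.70 pos [0.6196 0.0929 0.1977] cur yaw -6.15 turn 0.2  F [-0.1 -1.  -1.4] w 0.626
 turn rows 1 x [-0.0002  0.0003 -0.0026]  then shift rows 2 x [ 0.0027 -0.0007  0.1925]
```

View pics/w2.png

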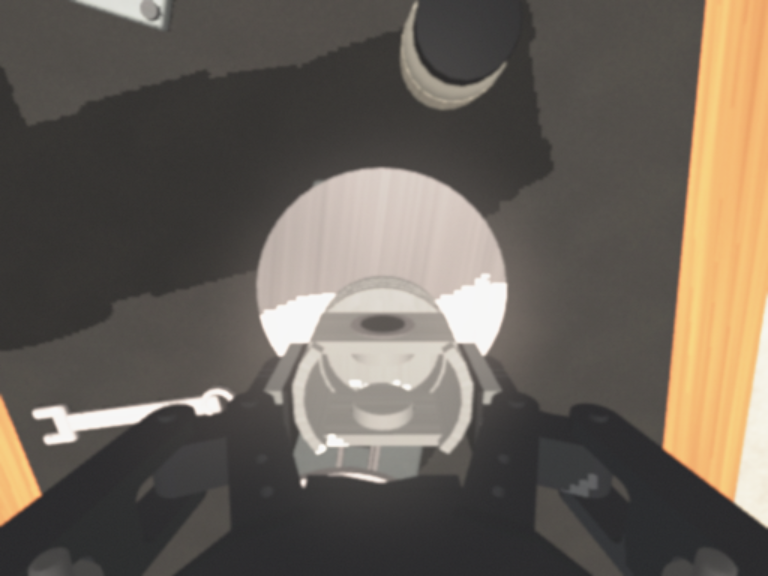

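```bash
python3 -m handwheel '[[[0,0,0],[0.003,0,0.1],-1],[[0,0,0],[0,0,0.12],-1],[[0,0,0],[0,0,0.1],-1],[[0,0,0],[0,0,0.05],-1],[[0,0,0],[0,0,0.04],-1],[[0,0,0],[0,0,0.04],-1],[[0,0,0],[0,0,0.02],-1],[[0,0,0],[0,0,0],-1],[[0,0,0],[0,0,0],-1]]'
```

```text
time_s: 9.82
tool_pos: [0.6201, 0.0945, 0.1275]
tool_rot: [0.0, 0.744, 0.669, 0.0]
wrist_force: [-0.2, -0.1, -1.0]
grip_width: 0.623
grasp_force: 63.5
```

```bash
python3 -m handwheel '[[[0,0,0],[0,0,0.01],-1],[[0,0,0],[0,0,0],0.4],[[0,0,0],[0,0,0],0.4],[[0,0,0],[0,0,0],0.6],[[0,0,0],[0,0,0],1],[[0,0,0],[0,0,0],1],[[0,0,0],[0,0,0],1]]'
python3 - <<'E'
from h import *
plan(.6195,.0937,.26,-6)
f=cam("top"); P=f["P"]
for n,c in(("L",(.6195,.0937)),("R",(.574,-.0913))):
    m=(np.hypot(P[...,0]-c[0],P[...,1]-c[1])<.068)&(P[...,2]>.1)&(P[...,2]<.14); print(n,m.sum(),np.median(P[m][:,2]))
E
```

```text
time_s: 10.7
tool_pos: [0.62, 0.0945, 0.1257]
tool_rot: [0.0, 0.744, 0.669, -0.0]
wrist_force: [0.3, 0.5, 0.1]
grip_width: 1.004
grasp_force: 0.0
t 10.70 pos [0.62   0.0945 0.1257] cur yaw -6.09 turn 0.1  F [0.3 0.5 0.1] w 1.004
 turn rows 1 x [ 0.      0.     -0.0016]  then shift rows 3 x [-0.0018 -0.0009 -0.2984]
L 103 0.11081236669365814
R 1629 0.1285092538786049
```

```bash
python3 -m handwheel '[[[0,0,0],[0,0,-0.1],1],[[0,0,0],[0,0,-0.25],1],[[0,0,0],[0,0,-0.3],1],[[0,0,0],[0,0,-0.25],1],[[0,0,0],[0,0,0],1]]'
python3 -c "
from h import *
plan(.4512,-.370,.20,-6)"
```

```text
time_s: 11.38
tool_pos: [0.6212, 0.0947, 0.2647]
tool_rot: [0.002, 0.744, 0.669, 0.002]
wrist_force: [-0.2, -0.2, -1.1]
grip_width: 1.004
grasp_force: 0.0
t 11.38 pos [0.6212 0.0947 0.2647] cur yaw -6.09 turn 0.1  F [-0.2 -0.2 -1.1] w 1.004
 turn rows 1 x [ 0.0054 -0.0014 -0.0015]  then shift rows 12 x [-0.2666 -0.067   0.036 ]
```

```bash
python3 -m handwheel '[[[0,0,0],[-0.267,-0.067,0],1],[[0,0,0],[-0.267,-0.067,0.01],1],[[0,0,0],[-0.267,-0.067,0.035],1],[[0,0,0],[-0.267,-0.067,0.035],1],[[0,0,0],[-0.267,-0.067,0.035],1],[[0,0,0],[-0.267,-0.067,0.035],1],[[0,0,0],[-0.267,-0.067,0.035],1],[[0,0,0],[-0.267,-0.067,0.035],1],[[0,0,0],[-0.267,-0.067,0.035],1],[[0,0,0],[-0.267,-0.067,0.035],1]]'
python3 -m handwheel '[[[0,0,0],[-0.267,-0.067,0.1],1],[[0,0,0],[-0.267,-0.067,0.1],1],[[0,0,0],[0,0,0.2],1],[[0,0,0],[0,0,0.2],1],[[0,0,0],[0,0,0.15],1],[[0,0,0],[0,0,0],1],[[0,0,0],[0,0,0],1]]'
python3 -c "
from h import *
plan(.4518,-.3705,.016,-6)"
```

```text
time_s: 12.62
tool_pos: [0.4767, -0.2942, 0.2169]
tool_rot: [-0.0, 0.744, 0.669, -0.0]
wrist_force: [1.1, 0.3, 0.1]
grip_width: 1.0
grasp_force: 0.0
time_s: 13.5
tool_pos: [0.4493, -0.3708, 0.1057]
tool_rot: [0.0, 0.744, 0.669, 0.0]
wrist_force: [-0.2, -0.2, 0.0]
grip_width: 1.002
grasp_force: 0.0
t 13.50 pos [ 0.4493 -0.3708  0.1057] cur yaw -6.09 turn 0.1  F [-0.2 -0.2  0. ] w 1.002
 turn rows 1 x [ 0.0007  0.0004 -0.0016]  then shift rows 2 x [0.0019 0.0081 0.2989]
```

```bash
python3 -m handwheel '[[[0,0,0],[0.004,0.016,0.05],1],[[0,0,0],[0,0,0.14],1],[[0,0,0],[0,0,0.14],1],[[0,0,0],[0,0,0.14],1],[[0,0,0],[0,0,0.12],1],[[0,0,0],[0,0,0],1],[[0,0,0],[0,0,0],-1],[[0,0,0],[0,0,0],-1],[[0,0,0],[0,0,0],-1],[[0,0,0],[0,0,0],-1]]'
```

```text
time_s: 14.75
tool_pos: [0.4522, -0.3708, 0.0174]
tool_rot: [0.001, 0.744, 0.669, 0.0]
wrist_force: [-0.2, 0.5, 6.3]
grip_width: 0.623
grasp_force: 63.7
```

```bash
python3 -m handwheel '[[[0,0,0],[0,0,-0.08],-1],[[0,0,0],[0,0,-0.26],-1],[[0,0,0],[0,0,-0.3],-1],[[0,0,0],[0,0,-0.3],-1],[[0,0,0],[0,0,-0.3],-1],[[0,0,0],[0,0,-0.26],-1],[[0,0,0],[0,0,-0.06],-1],[[0,0,0],[0,0,0],-1]]'
python3 -c "
from h import *
plan(.574,-.0913,.20,-6)"
```

```text
time_s: 15.75
tool_pos: [0.4516, -0.3703, 0.2505]
tool_rot: [0.0, 0.744, 0.669, 0.0]
wrist_force: [-0.3, -1.4, -2.2]
grip_width: 0.622
grasp_force: 63.3
t 15.75 pos [ 0.4516 -0.3703  0.2505] cur yaw -6.09 turn 0.1  F [-0.3 -1.4 -2.2] w 0.622
 turn rows 1 x [ 0.0006  0.0004 -0.0015]  then shift rows 7 x [0.2765 0.0882 0.0481]
```

```bash
python3 -m handwheel '[[[0,0,0],[0.14,0.044,0],-1],[[0,0,0],[0.2765,0.088,0],-1],[[0,0,0],[0.2765,0.088,0.05],-1],[[0,0,0],[0.2765,0.088,0.06],-1],[[0,0,0],[0.2765,0.088,0.06],-1],[[0,0,0],[0.2765,0.088,0.06],-1],[[0,0,0],[0.2765,0.088,0.06],-1],[[0,0,0],[0.14,0.044,0.05],-1],[[0,0,0],[0,0,0],-1],[[0,0,0],[0,0,0],-1]]'
python3 -c "
from h import *
plan(.574,-.0913,.133,-6)"
```

```text
time_s: 17.0
tool_pos: [0.5739, -0.0914, 0.1991]
tool_rot: [-0.0, 0.744, 0.668, -0.0]
wrist_force: [0.1, -0.9, -0.9]
grip_width: 0.626
grasp_force: 63.3
t 17.00 pos [ 0.5739 -0.0914  0.1991] cur yaw -6.11 turn 0.1  F [ 0.1 -0.9 -0.9] w 0.626
 turn rows 1 x [-0.0004  0.0002 -0.0019]  then shift rows 2 x [0.0003 0.0005 0.2203]
```

```bash
python3 -m handwheel '[[[0,0,0],[0,0,0.12],-1],[[0,0,0],[0,0,0.12],-1],[[0,0,0],[0,0,0.07],-1],[[0,0,0],[0,0,0.04],-1],[[0,0,0],[0,0,0.04],-1],[[0,0,0],[0,0,0.03],-1],[[0,0,0],[0,0,0.02],-1],[[0,0,0],[0,0,0],-1],[[0,0,0],[0,0,0],-1]]'
python3 -c "
from h import *
f=cam('scene');save('s2.png',f['img'][130:290,160:400],3)"
```

```text
time_s: 18.12
tool_pos: [0.5743, -0.0908, 0.1334]
tool_rot: [0.0, 0.744, 0.669, 0.0]
wrist_force: [-0.5, -0.4, -0.2]
grip_width: 0.624
grasp_force: 63.4
```

View pics/s2.png

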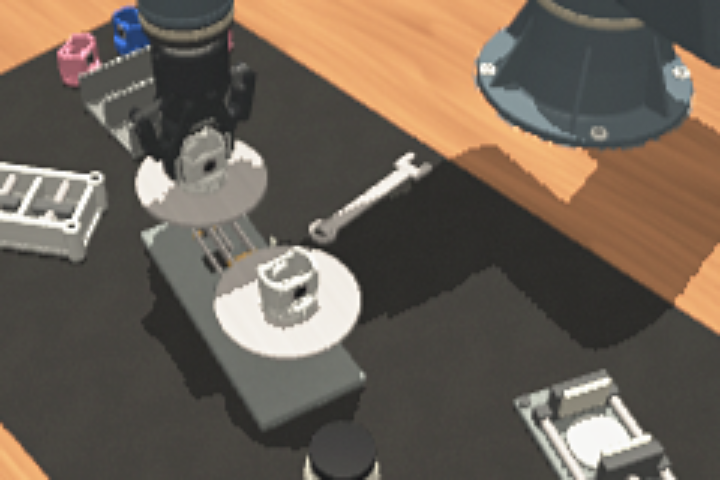

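Piston A stands upright on the left pan (290,290), and B is held on the right pan (205,165). I'll release B, rise and wait.

```bash
python3 -m handwheel '[[[0,0,0],[0,0,0],0.4],[[0,0,0],[0,0,0],0.4],[[0,0,0],[0,0,0],1],[[0,0,0],[0,0,0],1],[[0,0,0],[0,0,0],1],[[0,0,0],[0,0,0],1],[[0,0,0],[0,0,-0.12],1],[[0,0,0],[0,0,-0.25],1],[[0,0,0],[0,0,-0.3],1],[[0,0,0],[0,0,-0.2],1]]'
python3 -m handwheel '[[[0,0,0],[-0.1,-0.4,0],1],[[0,0,0],[-0.1,-0.4,0],1],[[0,0,0],[-0.1,-0.4,0],1],[[0,0,0],[0,0,0],1],[[0,0,0],[0,0,0],1],[[0,0,0],[0,0,0],1],[[0,0,0],[0,0,0],1],[[0,0,0],[0,0,0],1],[[0,0,0],[0,0,0],1],[[0,0,0],[0,0,0],1]]'
cat > b.py <<'E'
from h import *
def bal(f):
  P=f["P"]
  for n,c in(("L",(.6195,.0937)),("R",(.574,-.0913))):
    d=np.hypot(P[...,0]-c[0],P[...,1]-c[1])
    m=(d<.068)&(P[...,2]>.1)&(P[...,2]<.14); z=np.median(P[m][:,2])
    k=(d<.068)&(P[...,2]>z+.037)&(P[...,2]<z+.06); q=P[k]; r=cv2.minAreaRect(q[:,:2].astype(np.float32))
    print(n,"pan z",z.round(4),"rim",k.sum(),np.round(r[0],4),np.round(r[1],4),round(r[2],1),"rim z",np.median(q[:,2]).round(4))
E
python3 - <<'E'
from b import *
f=cam("top"); bal(f)
yield_=None
f=cam("top"); bal(f)
print(state()["tool_pos"],state()["time_s"])
E
```

```text
time_s: 19.42
tool_pos: [0.5745, -0.0909, 0.2659]
tool_rot: [0.001, 0.744, 0.669, 0.001]
wrist_force: [0.2, 0.7, -0.5]
grip_width: 1.002
grasp_force: 0.0
time_s: 20.68
tool_pos: [0.3905, -0.1165, 0.2637]
tool_rot: [-0.0, 0.744, 0.669, -0.0]
wrist_force: [-0.5, -0.2, -0.1]
grip_width: 0.996
grasp_force: 0.0
L pan z 0.1116 rim 101 [0.6213 0.0959] [0.0363 0.0542] 84.2 rim z 0.1551
R pan z 0.1287 rim 98 [ 0.5753 -0.0909] [0.0344 0.0541] 88.8 rim z 0.1731
L pan z 0.1118 rim 102 [0.6214 0.0957] [0.0366 0.0539] 84.2 rim z 0.1557
R pan z 0.1287 rim 95 [ 0.5754 -0.091 ] [0.0346 0.0539] 88.6 rim z 0.173
[ 0.39048558 -0.11651347  0.26369503] 20.775
```

A (left pan) is the heavier. Next I turn the tool by 90° and regrip it on the boss walls.

```bash
python3 -m handwheel '[[[0,0,-0.15],[0,0,0],1],[[0,0,-0.15],[0,0,0],1],[[0,0,-0.15],[0,0,0],1],[[0,0,-0.15],[0,0,0],1],[[0,0,-0.15],[0,0,0],1],[[0,0,-0.15],[0,0,0],1],[[0,0,-0.15],[0,0,0],1],[[0,0,-0.15],[0,0,0],1],[[0,0,-0.15],[0,0,0],1],[[0,0,-0.15],[0,0,0],1]]'
python3 -c "
from h import *
plan(.6206,.0952,.26,84)"
```

```text
time_s: 22.02
tool_pos: [0.3905, -0.1165, 0.2637]
tool_rot: [0.0, 0.051, 0.999, -0.0]
wrist_force: [-0.2, 0.1, -0.2]
grip_width: 0.999
grasp_force: 0.0
t 22.02 pos [ 0.3905 -0.1165  0.2637] cur yaw 84.20 turn -0.2  F [-0.2  0.1 -0.2] w 0.999
 turn rows 1 x [-0.      0.      0.0033]  then shift rows 7 x [-0.1969  0.2234  0.0035]
```

```bash
python3 -m handwheel '[[[0,0,0.003],[-0.197,0.223,0],1],[[0,0,0],[-0.197,0.223,0],1],[[0,0,0],[-0.197,0.223,0],1],[[0,0,0],[-0.197,0.223,0],1],[[0,0,0],[-0.197,0.223,0],1],[[0,0,0],[-0.197,0.223,0],1],[[0,0,0],[-0.197,0.223,0],1],[[0,0,0],[0,0,0],1],[[0,0,0],[0,0,0],1]]'
python3 - <<'E'
from h import *
plan(.6206,.0952,.15,84)
f=cam("wrist"); save("w3.png",f["img"],1.5); np.savez("w3.npz",P=f["P"],Z=f["range_z"])
E
python3 -m handwheel '[[[0,0,0],[0,0,0],-0.15],[[0,0,0],[0,0,0],-0.15],[[0,0,0],[0,0,0],-0.15],[[0,0,0],[0,0,0],-0.15]]'
python3 - <<'E'
from h import *
s=state(); f=cam("wrist"); P2=f["P"]; np.save("w4.npy",P2)
w,a,b,c=s["tool_rot"]; R=Ro.from_quat([a,b,c,w])
for n,P in(("open",np.load("w3.npz")["P"]),("36mm",P2)):
    L=R.inv().apply((P-s["tool_pos"]).reshape(-1,3)) ; L=L[np.isfinite(L[:,0])]
    m=(abs(L[:,0])<.02)&(abs(L[:,1])<.065)&(L[:,2]>-.05)&(L[:,2]<.04); q=L[m]
    for sgn in(1,-1):
        k=q[q[:,1]*sgn>0]; print(n,sgn,len(k),"z pct",np.percentile(k[:,2],[50,95,99,100]).round(4),"y inner",np.abs(k[:,1]).min().round(4),"x",k[:,0].min().round(4),k[:,0].max().round(4))
E
```

```text
time_s: 23.15
tool_pos: [0.6213, 0.0936, 0.2635]
tool_rot: [-0.0, 0.055, 0.999, -0.0]
wrist_force: [-1.3, -0.5, 0.4]
grip_width: 0.998
grasp_force: 0.0
t 23.15 pos [0.6213 0.0936 0.2635] cur yaw 83.74 turn 0.3  F [-1.3 -0.5  0.4] w 0.998
 turn rows 1 x [-0.0003 -0.0005 -0.0044]  then shift rows 3 x [0.002  0.0035 0.2521]
time_s: 23.7
tool_pos: [0.6215, 0.0936, 0.2638]
tool_rot: [0.0, 0.055, 0.998, 0.0]
wrist_force: [0.9, 0.1, -0.1]
grip_width: 0.419
grasp_force: 0.0
open 1 1952 z pct [-0.0346 -0.0173 -0.014  -0.0127] y inner 0.0421 x -0.0116 0.0116
open -1 1948 z pct [-0.0345 -0.0173 -0.014  -0.0126] y inner 0.042 x -0.0116 0.0116
36mm 1 1965 z pct [-0.0353 -0.0087 -0.0044 -0.001 ] y inner 0.018 x -0.0116 0.0137
36mm -1 1966 z pct [-0.0352 -0.0087 -0.0044 -0.0013] y inner 0.0177 x -0.0116 0.0138
```

View pics/w3.png

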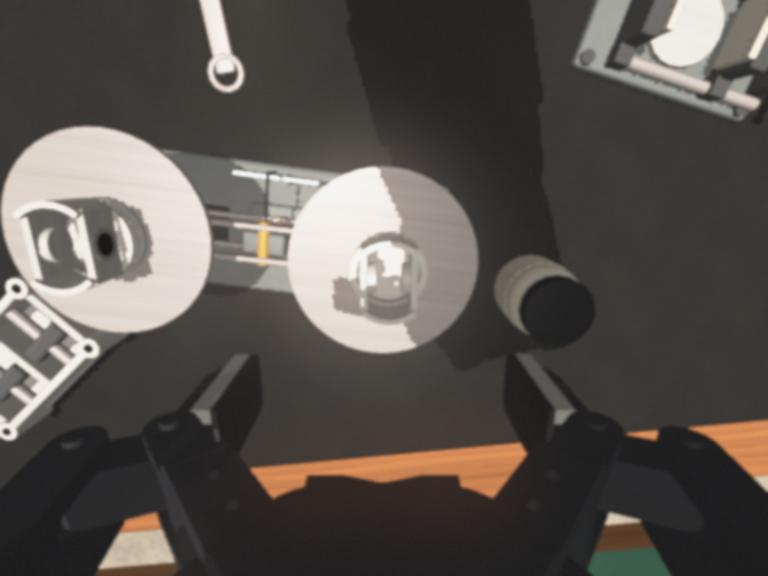

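The wrist view shows both pistons upright, A on the left pan around (388,275), sunk, and B at (75,245). At a 36 mm opening the fingertips stand about 1 mm behind the TCP. Next I fit A's rim centre.

```bash
python3 - <<'E'
from b import *
for n in("w3.npz",): bal({"P":np.load(n)["P"]})
bal({"P":np.load("w4.npy")})
plan(.6206,.0952,.20,84)
E
```

```text
L pan z 0.1117 rim 1019 [0.6208 0.098 ] [0.0368 0.0541] 82.5 rim z 0.1556
R pan z 0.1287 rim 1783 [ 0.5747 -0.0895] [0.0395 0.054 ] 87.6 rim z 0.1719
L pan z 0.1117 rim 1000 [0.621  0.0982] [0.0367 0.0548] 82.9 rim z 0.1557
R pan z 0.1287 rim 1764 [ 0.5747 -0.0893] [0.0385 0.0542] 84.3 rim z 0.172
t 23.75 pos [0.6215 0.0937 0.2638] cur yaw 83.72 turn 0.3  F [ 0.8 -0.9 -0. ] w 0.427
 turn rows 1 x [-0.      0.     -0.0046]  then shift rows 2 x [0.0036 0.0048 0.2125]
```

```bash
python3 -m handwheel '[[[0,0,0],[0.006,0.016,0],0.8],[[0,0,0],[0,0,0.15],0.8],[[0,0,0],[0,0,0.2],0.8],[[0,0,0],[0,0,0.2],0.8],[[0,0,0],[0,0,0.15],0.8],[[0,0,0],[0,0,0.12],0.8],[[0,0,0],[0,0,0.059],0.8],[[0,0,0],[0,0,0],0.8],[[0,0,0],[0,0,0],0.8]]'
python3 -c "
from h import *
plan(.6205,.0962,.132,84)"
```

```text
time_s: 24.88
tool_pos: [0.6214, 0.0963, 0.1327]
tool_rot: [0.001, 0.055, 0.999, 0.0]
wrist_force: [-0.1, -0.5, -0.2]
grip_width: 0.898
grasp_force: 0.0
t 24.88 pos [0.6214 0.0963 0.1327] cur yaw 83.73 turn 0.3  F [-0.1 -0.5 -0.2] w 0.898
 turn rows 1 x [ 0.0003  0.001  -0.0045]  then shift rows 1 x [ 0.0056 -0.0014  0.0046]
```

```bash
python3 -m handwheel '[[[0,0,0],[0,0,0],0.2],[[0,0,0],[0,0,0],-0.05],[[0,0,0],[0,0,0],-0.1],[[0,0,0],[0,0,0],-1],[[0,0,0],[0,0,0],-1],[[0,0,0],[0,0,0],-1]]'
```

```text
time_s: 25.62
tool_pos: [0.6211, 0.0963, 0.1323]
tool_rot: [0.0, 0.055, 0.999, 0.0]
wrist_force: [-0.4, 0.8, 5.1]
grip_width: 0.407
grasp_force: 59.7
```

```bash
python3 -m handwheel '[[[0,0,0],[0,0,-0.01],-1],[[0,0,0],[0,0,-0.015],-1],[[0,0,0],[0,0,-0.015],-1],[[0,0,0],[0,0,-0.015],-1],[[0,0,0],[0,0,-0.015],-1],[[0,0,0],[0,0,-0.015],-1],[[0,0,0],[0,0,-0.015],-1],[[0,0,0],[0,0,-0.015],-1],[[0,0,0],[0,0,-0.02],-1],[[0,0,0],[0,0,-0.08],-1]]'
python3 -m handwheel '[[[0,0,0],[0,0,-0.15],-1],[[0,0,0],[0,0,-0.2],-1],[[0,0,0],[0,0,-0.2],-1],[[0,0,0],[0,0,-0.1],-1],[[0,0,0],[0,0,0],-1]]'
python3 -c "
from b import *
bal(cam('top'))
plan(.467,.3645,.22,157.5)"
```

```text
time_s: 26.88
tool_pos: [0.6206, 0.0962, 0.1641]
tool_rot: [-0.001, 0.055, 0.999, -0.0]
wrist_force: [-0.0, -0.0, -0.9]
grip_width: 0.404
grasp_force: 59.9
time_s: 27.5
tool_pos: [0.6215, 0.0963, 0.2632]
tool_rot: [0.001, 0.055, 0.999, 0.0]
wrist_force: [0.0, -0.7, -1.1]
grip_width: 0.413
grasp_force: 59.9
L pan z 0.1286 rim 0 [0. 0.] [0. 0.] 0.0 rim z nan
R pan z 0.1119 rim 98 [ 0.5756 -0.0917] [0.0368 0.0535] 84.1 rim z 0.1559
t 27.55 pos [0.6212 0.0963 0.262 ] cur yaw 83.73 turn 73.8  F [-0.8  0.4 -1.7] w 0.407
 turn rows 9 x [-0.000e+00  1.000e-04 -1.366e-01]  then shift rows 7 x [-0.1798  0.2334  0.04  ]
  return _methods._mean(a, axis=axis, dtype=dtype,
  ret = ret.dtype.type(ret / rcount)
```

```bash
python3 -m handwheel '[[[0,0,-0.1366],[0,0,0],-1],[[0,0,-0.1366],[0,0,0],-1],[[0,0,-0.1366],[0,0,0],-1],[[0,0,-0.1366],[0,0,0],-1],[[0,0,-0.1366],[0,0,0],-1],[[0,0,-0.1366],[0,0,0],-1],[[0,0,-0.1366],[0,0,0],-1],[[0,0,-0.1366],[0,0,0],-1],[[0,0,-0.1366],[0,0,0],-1]]'
python3 -m handwheel '[[[0,0,0],[-0.09,0.117,0],-1],[[0,0,0],[-0.18,0.233,0.04],-1],[[0,0,0],[-0.18,0.233,0.04],-1],[[0,0,0],[-0.18,0.233,0.04],-1],[[0,0,0],[-0.18,0.233,0.04],-1],[[0,0,0],[-0.18,0.233,0.04],-1],[[0,0,0],[-0.18,0.233,0.04],-1],[[0,0,0],[-0.09,0.117,0.04],-1],[[0,0,0],[0,0,0],-1],[[0,0,0],[0,0,0],-1]]'
python3 - <<'E'
from h import *
plan(.467,.3645,.12,157.5)
f=cam("wrist"); save("w5.png",f["img"],1.5); np.savez("w5.npz",P=f["P"],i=f["img"]); print(-f["R"].T@f["t"])
P=f["P"]; s=state(); w,a,b,c=s["tool_rot"]; R=Ro.from_quat([a,b,c,w])
# held piston in the tool frame
L=R.inv().apply((P-s["tool_pos"]).reshape(-1,3)); L=L[np.isfinite(L[:,0])]
k=L[(np.hypot(L[:,0],L[:,1])<.035)&(L[:,2]>-.032)&(L[:,2]<-.022)]; print("rim tool",len(k),k.min(0).round(4),k.max(0).round(4))
# vise
d=np.hypot(P[...,0]-.467,P[...,1]-.3645)
q=P[(d<.06)&(P[...,2]>.055)&(P[...,2]<.07)]; print("jaws",len(q),cv2.minAreaRect(q[:,:2].astype(np.float32)),np.median(q[:,2]))
q=P[(d<.031)&(P[...,2]>.017)&(P[...,2]<.023)]; print("rest",len(q),cv2.minEnclosingCircle(q[:,:2].astype(np.float32)))
E
```

```text
time_s: 28.68
tool_pos: [0.6206, 0.0962, 0.2606]
tool_rot: [-0.001, -0.557, 0.83, 0.0]
wrist_force: [0.2, -0.3, -1.2]
grip_width: 0.408
grasp_force: 59.8
time_s: 29.92
tool_pos: [0.4674, 0.364, 0.2196]
tool_rot: [-0.0, -0.555, 0.832, -0.0]
wrist_force: [0.7, -0.0, -1.9]
grip_width: 0.404
grasp_force: 60.1
t 29.93 pos [0.4674 0.364  0.2196] cur yaw 157.43 turn 0.1  F [ 0.7 -0.  -1.9] w 0.404
 turn rows 1 x [-0.0002 -0.0003 -0.0012]  then shift rows 3 x [-0.0008  0.0012  0.2213]
[0.4409745  0.29957221 0.36236289]
rim tool 3448 [-0.0268 -0.0312 -0.032 ] [ 0.0279  0.0307 -0.022 ]
jaws 864 ((0.45042890310287476, 0.32731178402900696), (0.019262276589870453, 0.05875679478049278), 67.40079498291016) 0.05658560515586113
rest 1431 ((0.4656617045402527, 0.3648139238357544), 0.029774025082588196)
```

View pics/w5.png

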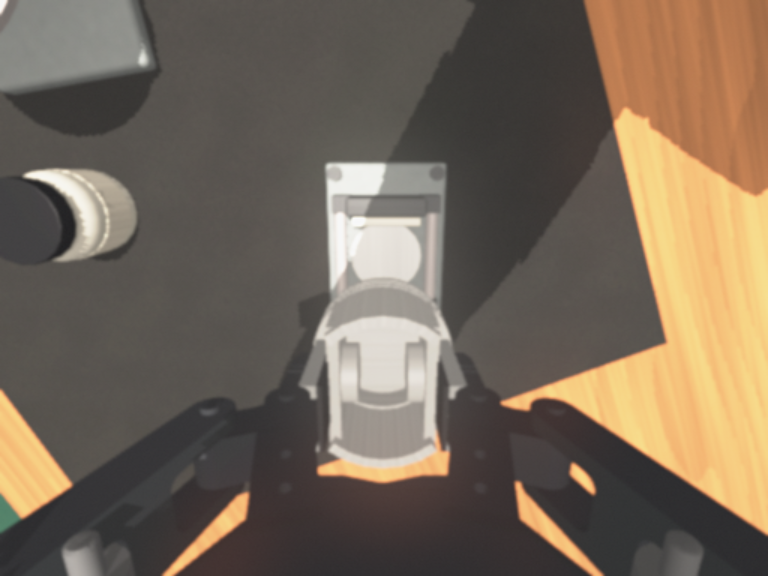

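```bash
python3 -m handwheel '[[[0,0,0],[-0.005,0.007,0.1],-1],[[0,0,0],[0,0,0.2],-1],[[0,0,0],[0,0,0.2],-1],[[0,0,0],[0,0,0.18],-1],[[0,0,0],[0,0,0.12],-1],[[0,0,0],[0,0,0.08],-1],[[0,0,0],[0,0,0.06],-1],[[0,0,0],[0,0,0.05],-1],[[0,0,0],[0,0,0],-1]]'
python3 - <<'E'
from h import *
plan(.4665,.3647,.0406,157.4)
f=cam("scene"); save("s3.png",f["img"][230:330,300:430],5)
E
```

```text
time_s: 31.1
tool_pos: [0.4664, 0.3655, 0.0708]
tool_rot: [-0.0, -0.555, 0.832, -0.0]
wrist_force: [0.2, 0.2, -0.7]
grip_width: 0.41
grasp_force: 60.1
t 31.10 pos [0.4664 0.3655 0.0708] cur yaw 157.49 turn -0.1  F [ 0.2  0.2 -0.7] w 0.41
 turn rows 1 x [ 0.0002 -0.0003  0.0014]  then shift rows 1 x [ 0.0047 -0.0027  0.2015]
```

View pics/s3.png

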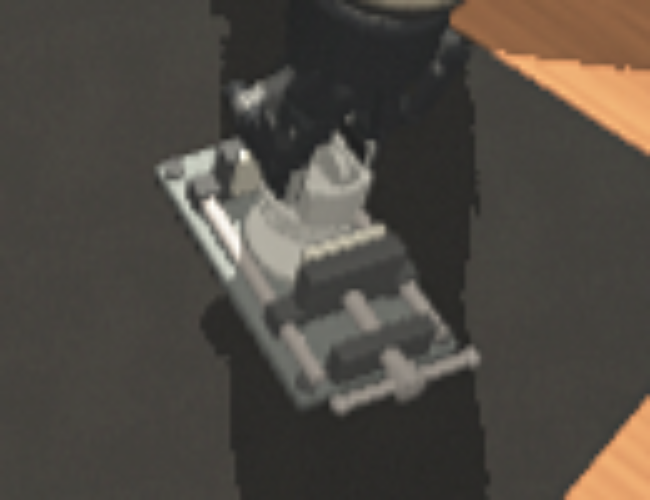

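The piston hangs upright between the jaws, at about (335,185) in the crop, with no contact force. I lower it onto the rest.

```bash
python3 -m handwheel '[[[0,0,0],[0.002,-0.001,0.06],-1],[[0,0,0],[0,0,0.05],-1],[[0,0,0],[0,0,0.04],-1],[[0,0,0],[0,0,0.03],-1],[[0,0,0],[0,0,0.017],-1],[[0,0,0],[0,0,0],-1],[[0,0,0],[0,0,0],-1]]'
```

```text
time_s: 32.02
tool_pos: [0.4666, 0.3654, 0.0418]
tool_rot: [0.0, -0.556, 0.832, 0.0]
wrist_force: [0.3, 0.2, -1.6]
grip_width: 0.41
grasp_force: 60.1
```

```bash
python3 -m handwheel '[[[0,0,0],[0,0,0.006],-1],[[0,0,0],[0,0,0.003],-1],[[0,0,0],[0,0,0],-1],[[0,0,0],[0,0,0],0],[[0,0,0],[0,0,0],0],[[0,0,0],[0,0,0],0.5],[[0,0,0],[0,0,0],0.5],[[0,0,0],[0,0,0],0.5]]'
python3 -m handwheel '[[[0,0,0],[0,0,-0.08],0.5],[[0,0,0],[0,0,-0.2],0.5],[[0,0,0],[0,0,-0.3],0.5],[[0,0,0],[0,0,-0.3],0.5],[[0,0,0],[0,0,-0.3],0.5],[[0,0,0],[-0.4,0,0],0.5],[[0,0,0],[-0.4,0,0],0.5],[[0,0,0],[-0.2,0,0],0.5],[[0,0,0],[0,0,0],0.5]]'
python3 - <<'E'
from b import *
f=cam("wrist"); save("w6.png",f["img"],1.5); P=f["P"]; s=state(); print(s["tool_pos"])
for n,P in(("wrist",P),("top",cam("top")["P"]),("scene",cam("scene")["P"])):
    d=np.hypot(P[...,0]-.4665,P[...,1]-.3647); q=P[(d<.029)&(P[...,2]>.0625)&(P[...,2]<.08)]
    if len(q)>5: print(n,len(q),cv2.minAreaRect(q[:,:2].astype(np.float32)),np.percentile(q[:,2],[50,95]))
P=cam("top")["P"]; d=np.hypot(P[...,0]-.574,P[...,1]+.0913); q=P[(d<.06)&(P[...,2]>.15)&(P[...,2]<.165)]; print("B",len(q),cv2.minAreaRect(q[:,:2].astype(np.float32)))
E
```

```text
time_s: 33.02
tool_pos: [0.4665, 0.3653, 0.0402]
tool_rot: [-0.0, -0.556, 0.832, 0.0]
wrist_force: [0.0, -0.4, -0.0]
grip_width: 0.75
grasp_force: 0.0
time_s: 34.15
tool_pos: [0.5215, 0.498, 0.2167]
tool_rot: [-0.0, -0.556, 0.831, -0.0]
wrist_force: [-0.2, -0.2, -1.1]
grip_width: 0.754
grasp_force: 0.0
[0.52139975 0.49702148 0.21737132]
wrist 798 ((0.46712425351142883, 0.36488038301467896), (0.05408667027950287, 0.03591366857290268), 66.42079162597656) [0.0652365  0.06893111]
top 59 ((0.4669901728630066, 0.36205214262008667), (0.05334772914648056, 0.03568528592586517), 66.9480972290039) [0.0653796  0.07103302]
scene 94 ((0.4665431082248688, 0.36402636766433716), (0.05510210245847702, 0.03804510831832886), 70.51458740234375) [0.06534954 0.06957347]
B 92 ((0.5754768252372742, -0.0916876345872879), (0.03661613538861275, 0.052795566618442535), 84.36398315429688)
```

View pics/w6.png

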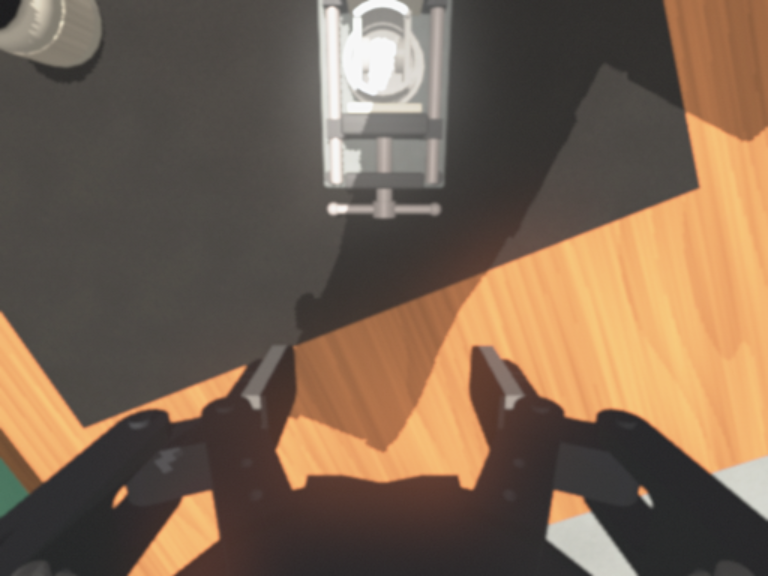

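The wrist view shows the piston at (383,55) standing crown down on the rest, square between the jaws. The fits put it within about 3 mm of centre, and B still stands on the right pan. I'm handing the job in.

```bash
python3 -c "
from cell import *
print(job_done())"
```

```text
the job is handed in; nothing more can be done
None
```

I weighed the pistons, set the heavier one (left pan) crown down in the vise, square to the jaws and within about 3 mm of centre, left the lighter one standing on the right pan, and handed the job in at about 34 s; no verdict was returned.

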